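# Put a stripped camera's parts in their holders

### The job

The camera on the bench has been stripped; put each of its four parts into the holder made for it: the big lens barrel upright in the wide round cup, the small lens cell upright in the narrow round cup, the battery flat in the oblong tray, and the steel mount ring flat over the spindle, down on its base. Lower each one and let it go only when it is down, do not drop it. Leave the dish of screws where it stands.

Things in the scene. Friction and masses are not known exactly. Their poses are not given: they have to be found in the camera images.
- lens_c (a point): Big lens barrel: black upright cylinder, 58 mm in diameter, 62 mm tall, with ribbed sides; the top 6 mm is a bare steel ring 51 mm in diameter around a glass. About 250 g, loose, stands upright. Point: its centre, 31 mm above its underside; z up.
- cell_c (a point): Small lens cell: black upright cylinder, 38 mm in diameter, 30 mm tall, with a glass on top. About 80 g, loose, stands upright. Point: its centre, 15 mm above its underside; z up.
- battery_c (a point): Battery: black flat block, 58 mm (x) by 36 mm (y), 24 mm tall, with a plain paper label and four brass contacts on top. About 90 g, loose, lies flat. Point: its centre, 12 mm above its underside; x along the long side, z up.
- ring_c (a point): Mount ring: bare steel ring, outside 54 mm, hole 38 mm in diameter, 12 mm tall. About 60 g, loose, lies flat. Point: its centre, in the middle of the hole, 6 mm above its underside; z up.
- wide_cup: Wide round cup, holder of the big lens barrel: grey plastic with a dark floor, outside 84 mm, inside 76 mm in diameter; floor 3 mm and rim 9 mm above the bench. Fixed. Origin: centre of its underside, on the bench; z up. 
- narrow_cup: Narrow round cup, holder of the small lens cell: grey plastic with a dark floor, outside 64 mm, inside 56 mm in diameter; floor 3 mm and rim 9 mm above the bench. Fixed. Origin: centre of its underside, on the bench; z up. 
- tray: Oblong tray, holder of the battery: grey plastic with a dark floor, outside 84 mm (x) by 62 mm (y), inside 76 mm by 54 mm; floor 3 mm and rim 9 mm above the bench. The battery's long side goes along x, either way round. Fixed. Origin: centre of its underside, on the bench; z up. 
- spindle: Spindle, holder of the mount ring: round grey base 66 mm in diameter, its top 6 mm above the bench, with a white upright post 16 mm in diameter in its middle; the post's tapered top is 24 mm above the bench. Fixed. Origin: centre of its underside, on the bench; z up. 
- dish: Dish of screws, a bystander to leave alone: round aluminium dish 68 mm in diameter, 14 mm tall, with small brass and dark screws in it. Loose, about 150 g. Origin: centre of its underside; z up. The listed things change places, at least 130 mm between centres. Bystanders: between them a white card, a black cap and a red screwdriver, all under 10 mm tall; farther out a camera body, an empty lens tube, a yellow tape roll.
There are look-alikes about, which are no part of the job. What is shaped like the part that bears ring_c but brown or green is not meant.

How it is judged:
At the end, for the whole second after the job is handed in: Barrel, cell and ring upright or flat in or over their holders, within 12 mm (ring 14) of the middle; battery flat in its tray within 14 mm and 0.42 rad of its long axis; heights within 4 mm, tilts under 0.12 rad, all at rest; the dish within 20 mm of its start (horizontal distance between lens_c and wide_cup below 0.012 m and z of lens_c in the frame of wide_cup below 0.038 m and angle between each of lens_c, cell_c, battery_c, ring_c's own z axis and vertical below 0.12 rad and linear speed of each of lens, cell, battery, ring below 0.02 m/s and horizontal distance between cell_c and narrow_cup below 0.012 m and z of cell_c in the frame of narrow_cup below 0.022 m and horizontal distance between battery_c and tray below 0.014 m and z of battery_c in the frame of tray below 0.019 m and horizontal distance between ring_c and spindle below 0.014 m and z of ring_c in the frame of spindle below 0.016 m and angle between the x axis of battery_c and the x axis of tray, either way round below 0.42 rad and distance of dish from where it was at the start of the episode below 0.02 m); the robot touches nothing.
It fails at once if a part falls freely more than 25 mm above its resting height in its holder (dropped) ((height (world z) of lens_c above 0.059 m and contact force between lens and anything else below 0.001 N) or (height (world z) of cell_c above 0.043 m and contact force between cell and anything else below 0.001 N) or (height (world z) of battery_c above 0.04 m and contact force between battery and anything else below 0.001 N) or (height (world z) of ring_c above 0.037 m and contact force between ring and anything else below 0.001 N)).
It fails at once if the dish of screws is moved more than 20 mm (distance of dish from where it was at the start of the episode above 0.02 m).
It also fails if it takes over 106 s, if anything falls off the work surface, if the arm or the gripper's body presses on something with over 40 N, if the wrist force passes 120 N, or if a joint passes its speed limit or range.

### The arm

A 7-joint arm with a two-finger parallel gripper is mounted at the origin on the work surface. World frame = base frame: x ahead of the robot, y to its left, z up, the work surface at z = 0. Lengths are in m, angles in rad, forces in N, time in s.
With the tool pointing down it reaches from about 0.425 to 0.825 m from the base axis. Payload 3.6 kg.
Tool frame: the origin (TCP) lies where the fingers leave the gripper's body, on its centre line; the fingertips stand 73 mm ahead of it and the grasp point (between the pads) lies 54 mm ahead of it; z points along the fingers, y is the line along which they close (so a half turn about z gives the same grasp; the last joint's range is limited). The gripper opens to 85 mm and grips with 20 to 120 N. Pads are 22 mm wide; open, the fingers measure 114 mm over their backs; the gripper's body (76 mm by 85 mm) begins 54 mm behind the grasp point. The pads swing forward as they close: fully open they stand 13 mm farther back than shut.
Start: joints at [1.22, 0.615, -0.013, 1.423, 0.008, 1.103, -0.04], TCP at [0.207, -0.616, 0.304] pointing down, gripper open.
Joint ranges: [-3.12, 3.12], [-0.3, 2.06], [-1.34, 1.32], [0.26, 2.42], [-1.36, 4.5], [0.01, 1.98], [-2.84, 2.84]. Speed limits (rad/s): [2.79, 2.79, 3.14, 3.14, 3.14, 3.14, 3.14].

### API

Orientations are given as a unit quaternion [x, y, z, w].
In Python, from station import arm, snapshot, camera_info, ticket gives the robot as it stands. Calls block until the motion is done:
- arm.movep(position, orientation): joint-space move of the TCP to a pose.
- arm.line_to(position, velocity=0.15, ori=None): straight line of the TCP; ori=None keeps the orientation; velocity is the mean speed in m/s.
- arm.move_j(angles): joint-space move.
- arm.move_gripper(opening, effort=None): opening from 0.0 (shut) to 1.0 (fully open); effort is the grip in N (None keeps the last); returns when the fingers have stopped.
- arm.pause(seconds).
- arm.ik(position, orientation): joint angles nearest the present ones, or None.
- snapshot(name): name is "side" or "top" or "wrist"; returns the picture (384x512x3 uint8, blue, green, red); there is no depth.
- camera_info(name): a dict with "fx", "fy", "cx", "cy" (pixels), "R" (3x3) and "t" (3): a world point X has camera coordinates R X + t; the wrist camera has in their place "T_tool_cam" (4x4, takes a point from camera to tool coordinates, whose origin is the TCP and whose axes are the flange's). Camera axes: x right, y down, z forward; pixel columns grow to the right and rows downward; lengths in m; the calibration is good to about 2 mm. A picture is of the moment at which its call begins: read the wrist's pose just before it. camera_info takes no time and is no camera call.
A pose or a line that the arm cannot do raises arm.MotionError and nothing moves.
- ticket.finish_job(): hands the job in; it is judged then, once.
Readings, each from a call of its own:
- arm.read_time(): time.
- arm.read_joint_positions(): joint angles.
- arm.read_dq(): joint speeds.
- arm.read_effort(): joint torques, N m.
- arm.read_tool_pos(): TCP position.
- arm.read_eef_rot(): TCP orientation.
- arm.read_ft_force(): force on the tool from outside, world axes, zero at the start.
- arm.read_wrist_torque(): the same for the moment, N m.
- arm.read_opening(): opening from 0.0 (shut) to 1.0 (fully open).
- arm.read_finger_force(): force on a finger pad.
Only numpy, scipy, OpenCV 4.12 (cv2) and the standard library are available. Lean on these libraries where they do the work, as an engineer would, in place of code of your own. Each camera call takes 0.05 s, during which the arm holds its last target. There are 200 camera calls.

## Working session

There is one attempt and no reset: what is moved stays moved. The work goes in short steps, each a Python script; the robot and the scene stay as the last script left them, time stands still between calls to the robot, and variables do not carry over. Pictures are saved under pics/ and viewed, at most 14 in all, crops included, and the job is handed in when it is done.

```bash
mkdir -p pics; ls
python3 - <<'E'
from station import arm, snapshot, camera_info
import cv2
for n in ("top","side","wrist"):
    cv2.imwrite(f"pics/{n}0.png",cv2.resize(snapshot(n),(800,600),interpolation=cv2.INTER_CUBIC)); print(n,camera_info(n))
print(arm.read_time(),arm.read_tool_pos(),arm.read_eef_rot())
E
```

```text
pics
top {'fx': 437.41265770553247, 'fy': 437.41265770553247, 'cx': 258.84965777801085, 'cy': 194.79669632078387, 'R': array([[-1.25539913e-04, -9.99735018e-01,  2.30190724e-02],
       [-9.97385025e-01, -1.53843273e-03, -7.22547230e-02],
       [ 7.22709901e-02, -2.29679489e-02, -9.97120543e-01]]), 't': array([-0.01219912,  0.56226995,  1.26344534])}
side {'fx': 459.0304470496862, 'fy': 459.0304470496862, 'cx': 266.1725802230449, 'cy': 186.99613757352438, 'R': array([[-0.93101921, -0.36485859,  0.00902419],
       [-0.18671196,  0.45490123, -0.87074883],
       [ 0.31359508, -0.81236881, -0.49164524]]), 't': array([0.51378444, 0.16131617, 1.02382579])}
wrist {'fx': 317.5775972364992, 'fy': 317.5775972364992, 'cx': 257.28076062912567, 'cy': 191.47818190987303, 'T_tool_cam': array([[-1.02915079e-05, -9.53011265e-01, -3.02934858e-01,
         7.80567834e-02],
       [ 9.99999887e-01, -1.54054790e-04,  4.50672613e-04,
         4.08176701e-04],
       [-4.76164643e-04, -3.02934819e-01,  9.53011159e-01,
        -6.97829649e-02],
       [ 0.00000000e+00,  0.00000000e+00,  0.00000000e+00,
         1.00000000e+00]])}
0.15 [ 0.20667262 -0.61578908  0.30298236] [ 9.86918276e-01  1.61218129e-01 -1.63776214e-04 -1.00201248e-03]
```

View pics/top0.png

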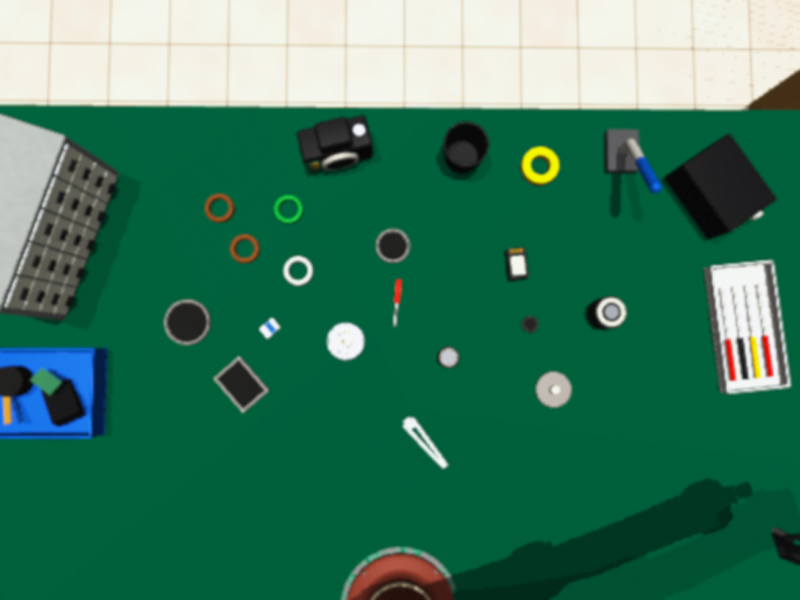

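View pics/side0.png

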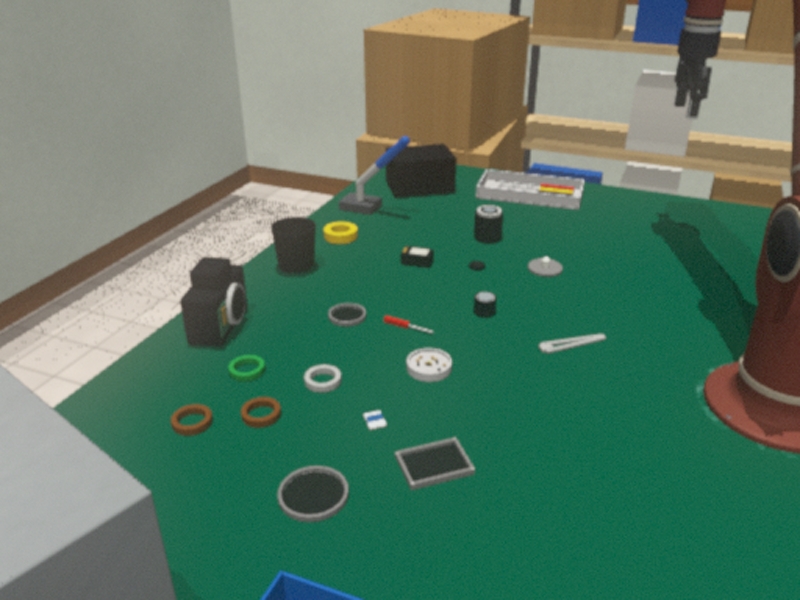

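Run:
```python
from station import snapshot
import cv2,numpy as np
im=snapshot("top"); cv2.imwrite("pics/topraw.png",im)
P=dict(lens=(610,312),wide=(187,322),cell=(448,357),narrow=(393,245),batt=(517,264),tray=(241,384),ring=(298,270),spin=(555,390))
t=[]
for n,(x,y) in P.items():
    x=int(x*.64);y=int(y*.64)
    c=cv2.resize(im[y-20:y+20,x-20:x+20],(200,200),interpolation=cv2.INTER_NEAREST)
    cv2.putText(c,f"{n} {x-20},{y-20}",(2,12),0,.42,(255,255,255),1); t.append(c)
cv2.imwrite("pics/crops.png",np.vstack([np.hstack(t[:4]),np.hstack(t[4:])]))
```

```text
(no output)
```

View pics/crops.png

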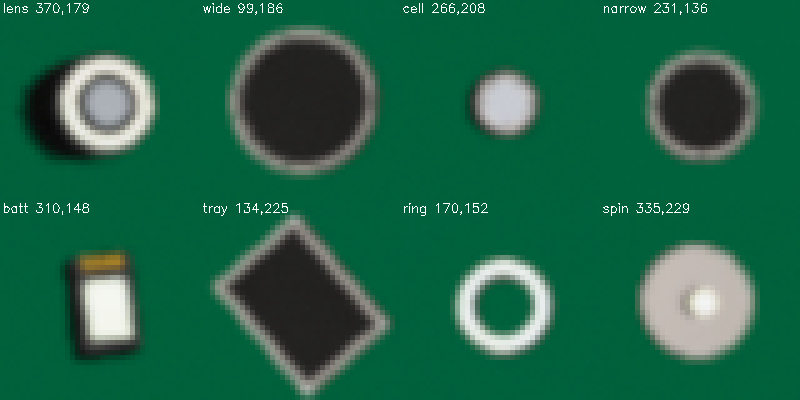

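```bash
cat > h.py <<'E'
from station import arm, snapshot, camera_info, ticket
import numpy as np, cv2, json
from scipy.spatial.transform import Rotation as Ro
def ray(u,v,ci,R,o,z):          # R: cam->world, o: camera centre
    d=R@np.array([(u-ci['cx'])/ci['fx'],(v-ci['cy'])/ci['fy'],1]); return (o+d*(z-o[2])/d[2])[:2]
def fixed(name,u,v,z):
    c=camera_info(name); return ray(u,v,c,c['R'].T,-c['R'].T@c['t'],z)
def wrist(u,v,z,pose):
    c=camera_info('wrist'); p,q=pose; R=Ro.from_quat(q).as_matrix(); T=c['T_tool_cam']
    return ray(u,v,c,R@T[:3,:3],R@T[:3,3]+p,z)
def pose(): return [list(map(float,arm.read_tool_pos())),list(map(float,arm.read_eef_rot()))]
def down(yaw):                  # tool down; closing line (tool y) at angle yaw from world y
    return (Ro.from_euler('z',yaw)*Ro.from_quat([1,0,0,0])).as_quat()
E
python3 - <<'E'
from h import *
O=dict(lens=(370,179,107,104,.062),wide=(99,186,103,101,.009),cell=(266,208,105,102,.03),narrow=(231,136,102,105,.009),batt=(310,148,106,103,.024),tray=(134,225,101,105,.009),ring=(170,152,104,106,.012),spin=(335,229,97,102,.006),dish=(0,0,5*345*.64+2.5,5*341*.64+2.5,.014))
for n,(a,b,x,y,z) in O.items():
    w=fixed('top',a+x/5-.5,b+y/5-.5,z); print(n,w.round(4),np.hypot(*w).round(3))
for p,y in (([.5,-.25,.33],0),([.5,.25,.33],0)):
    for yy in (0,np.pi/2,-np.pi/2,np.pi): print(p,yy,arm.ik(p,down(yy)))
E
```

```text
lens [ 0.5469 -0.3883] 0.671
wide [0.5304 0.3982] 0.663
cell [ 0.4654 -0.0918] 0.474
narrow [0.6775 0.0116] 0.678
batt [ 0.6414 -0.2239] 0.679
tray [0.4142 0.2952] 0.509
ring [0.628  0.1906] 0.656
spin [ 0.4034 -0.2932] 0.499
dish [0.4936 0.0997] 0.504
[0.5, -0.25, 0.33] 0 [ 0.43086218  0.44664564 -0.00950424  1.65506349  0.00476049  1.03990606
 -1.15091634]
[0.5, -0.25, 0.33] 1.5707963267948966 [ 0.67976932  0.47085271 -0.38965583  1.64698491  0.19851276  1.06299655
  0.23143608]
[0.5, -0.25, 0.33] -1.5707963267948966 [ 0.14418297  0.47199381  0.43030286  1.66425746 -0.21998201  1.05349824
 -2.4992066 ]
[0.5, -0.25, 0.33] 3.141592653589793 [ 0.91089116  0.54571221 -0.7786247   1.63989769  0.4150561   1.12893681
  1.5948718 ]
[0.5, 0.25, 0.33] 0 [-0.11814585  0.50399835 -0.59944681  1.64293956  0.31204001  1.09188701
 -2.37572174]
[0.5, 0.25, 0.33] 1.5707963267948966 [ 0.14315219  0.66983876 -1.12458025  1.63547465  0.63197876  1.24713241
 -1.10849204]
[0.5, 0.25, 0.33] -1.5707963267948966 [ 0.15171415  0.68076949 -1.1482966   1.63525231  0.64762747  1.25813291
  2.0183816 ]
[0.5, 0.25, 0.33] 3.141592653589793 [ 0.19658995  0.75670044 -1.29657187  1.63411988  0.74685859  1.33712454
  0.354584  ]
```

Run:
```python
from h import *
D={}
for n,p in (("R",[.57,-.24,.33]),("L",[.57,.22,.33])):
    arm.movep(p,down(0)); D[n]=pose(); im=snapshot("wrist"); cv2.imwrite(f"pics/w{n}.png",im)
    cv2.imwrite(f"pics/w{n}big.png",cv2.resize(im,(800,600),interpolation=cv2.INTER_CUBIC))
    print(n,D[n],arm.read_joint_positions().round(2),arm.read_time())
json.dump(D,open("wp.json","w"))
```

```text
R [[0.5692705980718805, -0.24169400878131517, 0.3299676771478662], [0.9999989734680894, -0.0012858711259575522, -0.00028037271982629333, 0.000566559222780098]] [ 0.37  0.54 -0.    1.48  0.    1.12 -1.21] 2.1417
L [[0.5708097113306557, 0.21789957060878473, 0.3300194280766405], [0.9999984050386158, -0.0016021230748288935, 0.00029808950991686917, 0.0007309340064434218]] [-0.37  0.53 -0.05  1.51  0.03  1.11 -2.  ] 3.875
```

View pics/wRbig.png

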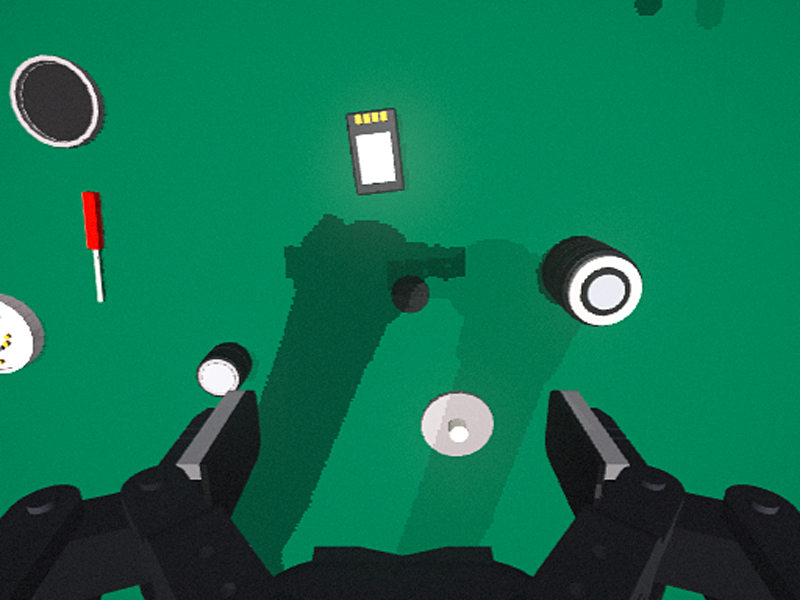

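View pics/wLbig.png

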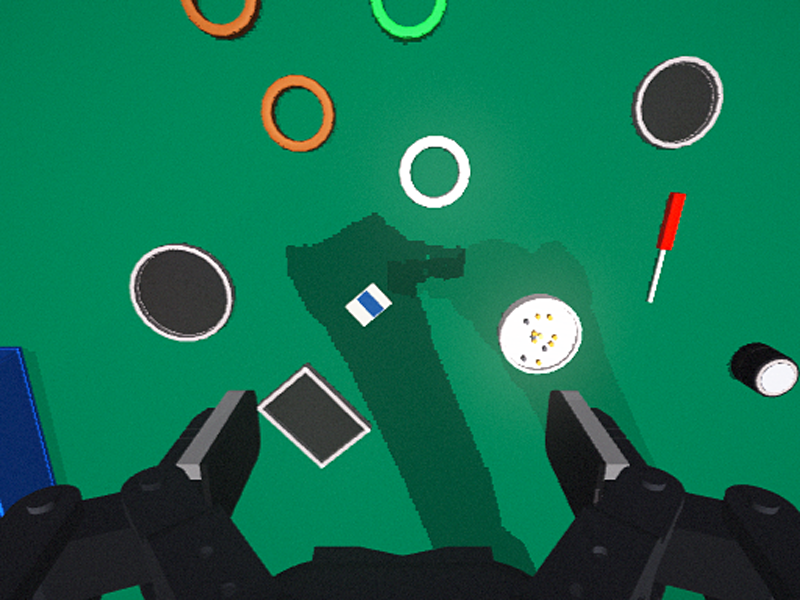

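Run:
```python
from h import *
D=json.load(open("wp.json"))
f=lambda n,u,v,z: wrist((u+.5)*.64-.5,(v+.5)*.64-.5,z,D[n])
for a in [("lens","R",605,291,.062),("cell","R",219,376,.03),("batt","R",375.3,150.3,.024),("spin","R",457.5,424,.006),("narR","R",57,101,.009),("ring","L",435,171.5,.012),("wide","L",182,292,.009),("narL","L",679,102,.009),("tray","L",314,418,.009),("dish","L",540,334,.014),("cellL","L",776,377,.03)]:
    print(a[0],f(*a[1:]).round(4))
d=lambda n,a,b,z:np.subtract(f(n,*b,z),f(n,*a,z))
for n,C,z in (("R",[(346,113),(357,193),(394,108),(404,187)],.024),("L",[(307,366),(370,430),(258,408),(322,467)],.009)):
    for i in (0,2): v=d(n,C[i],C[i+1],z); print(np.hypot(*v).round(4),np.arctan2(v[1],v[0]).round(3))
```

```text
lens [ 0.5458 -0.3864]
cell [ 0.4642 -0.0915]
batt [ 0.6414 -0.223 ]
spin [ 0.4037 -0.292 ]
narR [0.6764 0.0102]
ring [0.6276 0.1921]
wide [0.5321 0.3982]
narL [0.6764 0.0135]
tray [0.4142 0.2965]
dish [0.4959 0.1024]
cellL [ 0.4635 -0.0904]
0.0561 -3.032
0.0552 -3.015
0.0826 -2.446
0.0818 -2.427
```

```bash
cat >> h.py <<'E'
def fz(): return float(arm.read_ft_force()[2])
def lower(zmin,thr=3.,step=.001,v=.02):   # step down until the tool is pushed up
    f0=fz(); p=np.array(arm.read_tool_pos())
    while p[2]-step>=zmin-1e-6:
        p[2]-=step; arm.line_to(p.tolist(),velocity=v)
        if abs(fz()-f0)>thr: return float(p[2]),True
    return float(p[2]),False
E
python3 - <<'E'
from h import *
arm.move_gripper(.65); 
arm.movep([.66,-.1,.13],down(0)); arm.line_to([.66,-.1,.076],velocity=.1)
t=arm.read_time(); print(lower(.055),arm.read_time()-t, arm.read_opening())
arm.line_to([.66,-.1,.084]); arm.move_gripper(.45); arm.line_to([.66,-.1,.074])
print(lower(.055),arm.read_time(),fz()); arm.line_to([.66,-.1,.13]); print(fz(), arm.read_time())
E
```

```text
(0.06816525973569174, True) 2.000000000000001 0.6501398080601402
(0.07076464650981149, True) 9.75 3.8832674708563646
-0.6730153230691879 10.2917
```

```bash
cat >> h.py <<'E'
def pick(xy,yaw,z,pre,effort,lift=.1):
    arm.move_gripper(pre); q=down(yaw)
    arm.movep([*xy,z+lift],q); arm.line_to([*xy,z],velocity=.15,ori=q)
    arm.move_gripper(0.,effort); print("grip",round(arm.read_opening(),3),arm.read_finger_force(),"t",arm.read_time())
    arm.line_to([*xy,z+lift],velocity=.15); arm.pause(.1); print("lifted",round(arm.read_opening(),3),fz())
def place(xy,yaw,z,post,lift=.1):   # z: nominal TCP height with the part down
    q=down(yaw); arm.movep([*xy,z+lift],q); arm.line_to([*xy,z+.006],velocity=.12,ori=q); arm.pause(.2)
    print("down",np.subtract(lower(z-.003,2.)[0],z),arm.read_tool_pos().round(4),fz())
    arm.move_gripper(post); arm.line_to([*xy,z+lift],velocity=.2); print("t",arm.read_time())
E
python3 - <<'E'
from h import *
pick((.546,-.387),0,.087,.95,60); place((.531,.398),0,.090,.92)
E
```

```text
grip 0.665 64.38648819923401 t 13.1417
lifted 0.668 -2.9851141300201403
down 0.0010583528445988338 [0.5315 0.3984 0.0918] 3.3748613875381612
t 20.45
```

Run:
```python
from h import *
pick((.6278,.1913),0,.0695,.85,50); place((.4036,-.2926),0,.0755,.85)
cv2.imwrite("pics/s1.png",cv2.resize(snapshot("wrist"),(800,600)))
pick((.6414,-.2235),.118,.0782,.75,50); place((.4142,.296),.705,.0812,.62)
pick((.4642,-.0915),0,.0784,.75,50); place((.677,.012),0,.0814,.65)
arm.movep([.57,.12,.4],down(0)); cv2.imwrite("pics/s2.png",cv2.resize(snapshot("wrist"),(800,600)))
```

```text
grip 0.609 51.24719111714512 t 22.75
lifted 0.608 -1.8699972821662512
down 0.00170304670922726 [ 0.404  -0.2929  0.0777] 5.913442684176023
t 28.9583
grip 0.407 52.008731961250305 t 31.4167
lifted 0.41 -0.7367480142908024
down 0.0007209094947839556 [0.4145 0.2962 0.0827] 5.82201065815964
t 37.975
grip 0.424 49.6223920583725 t 40.8667
lifted 0.428 -1.4583473296682514
down 4.163281488166193e-05 [0.6777 0.012  0.0827] 6.7746989011807255
t 46.5833
```

View pics/s2.png

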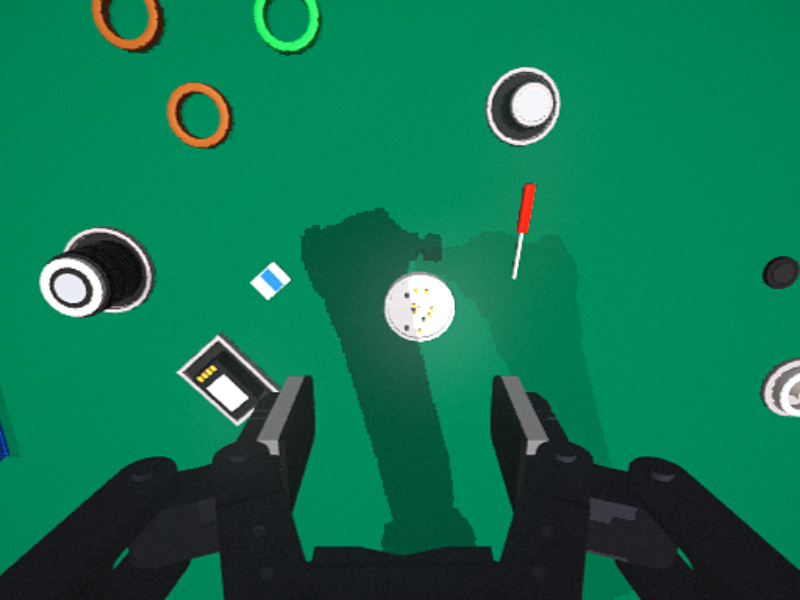

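View pics/s1.png

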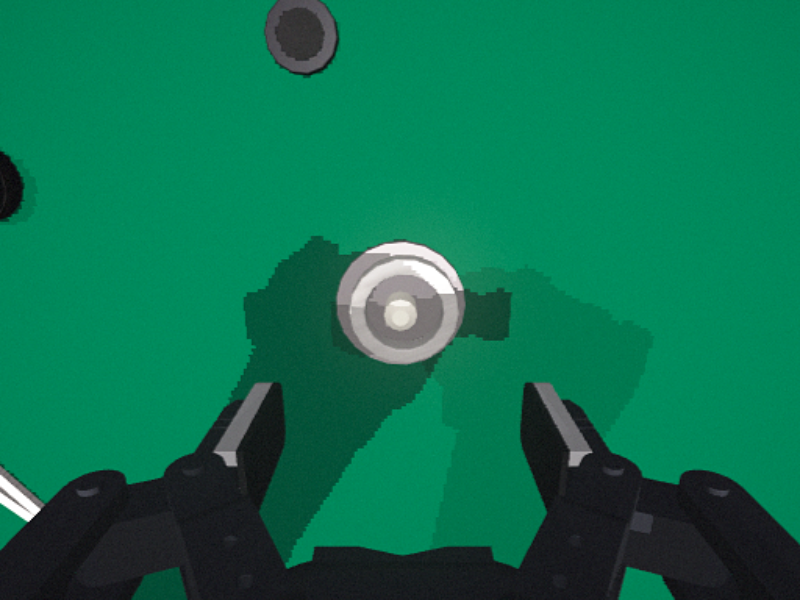

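Run:
```python
from h import *
P1=([.4036,-.2926,.1755],down(0)); P2=pose()
f=lambda P,u,v,z: wrist((u+.5)*.64-.5,(v+.5)*.64-.5,z,P).round(4)
print("ring",f(P1,404,307,.018),"lens",f(P2,69,286,.065),"wide",f(P2,109,271,.009),"cell",f(P2,532,104,.033),"narrow",f(P2,524,106,.009))
print("dish",f(P2,420,306,.014), arm.read_time())
im=snapshot("wrist"); a=im[205:285,100:190]
b=cv2.imread("pics/s1.png")[225:385,310:490]
b2=cv2.resize(b,(400,356),interpolation=cv2.INTER_CUBIC); a2=cv2.resize(a,(400,356),interpolation=cv2.INTER_CUBIC)
cv2.imwrite("pics/c.png",np.hstack([a2,b2]))
```

```text
ring [ 0.4057 -0.2938] lens [0.5319 0.3985] wide [0.5304 0.3965] cell [0.6761 0.0115] narrow [0.6761 0.0123]
dish [0.4961 0.1006] 47.675
```

View pics/c.png

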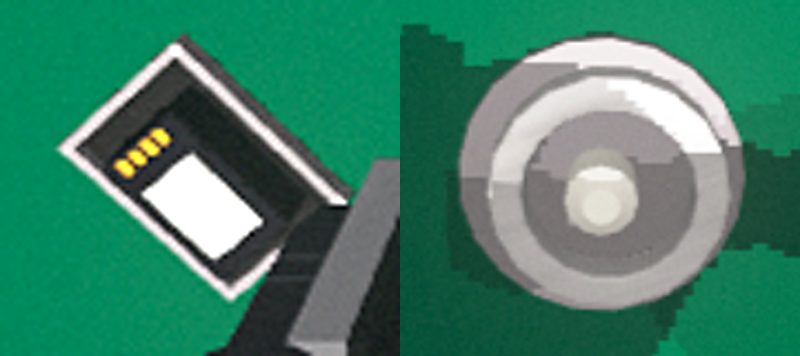

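Run:
```python
from h import *
P=pose(); g=lambda x,y,z: wrist(100+x*90/400-.5,205+y*80/356-.5,z,P)
a,b=g(143,152,.027),g(203,206,.027); print(g(187,192,.027),g(205,170,.009),np.arctan2(*(b-a)[::-1])%np.pi)
ticket.finish_job(); print(arm.read_time())
```

```text
[0.41645425 0.29649862] [0.41572797 0.29632183] 0.7226684523951623
the job is handed in; nothing more can be done
the job is handed in; nothing more can be done
```

All four parts are in their holders, each measured within about 4 mm of centre in the last images. The dish showed no measurable movement, and I handed the job in at about 48 s, but the script did not show the judge's verdict.

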